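# Hold a frame tube at the tilt index

## Robot

A 6-joint arm with a two-finger parallel gripper is mounted at the origin on the work surface. World frame = base frame: x ahead of the robot, y to its left, z up, the work surface at z = 0. Lengths are in m, angles in rad, forces in N, time in s.
With the tool pointing down it reaches from about 0.35 to 0.85 m from the base axis. Payload 8.1 kg.
Tool frame: the origin (TCP) lies on the centre line of the jaws, within the pads' length; the fingertips stand 17 mm ahead of it and the grasp point (between the pads) lies 2 mm behind it; z points along the fingers, y is the line along which they close (so a half turn about z gives the same grasp; the last joint's range is limited). The gripper opens to 93 mm and grips with 3 to 60 N. Pads are 15 mm wide; open, the fingers measure 128 mm over their backs; the gripper's body (75 mm by 188 mm) begins 65 mm behind the grasp point.
Start: joints at [1.199, 0.13, 1.488, -0, 1.523, -0.085], TCP at [0.17, 0.576, 0.236] pointing down, gripper open.
Joint ranges: [-2.96, 2.96], [-0.89, 2.26], [0.02, 2.5], [-1.34, 4.48], [0, 2.73], [-2.66, 2.66]. Speed limits (rad/s): [2.39, 2.39, 2.79, 3.14, 3.14, 3.14].

## Interface

Orientations are given as a rotation vector (axis times angle).
In Python, from plant import telemetry, viewer, order gives the robot as it stands.
- The arm moves only by the tool send_rows, never from a script. Its argument "plan" is a list that holds one entry, the list of rows, each a list of 5 numbers: the closure, from -1 (fully open) to 1 (shut), then the shift along the world's x, y, z normalised to -1 to 1, where 1 is 0.2 m, then the turn about the world's z normalised to -1 to 1, where 1 is 60 degrees. A call has 1 to 20 rows; each row is the pose to reach, as a shift and turn from the pose commanded when the call began; what a row does not reach only later rows make up. A row lasts 1/12 s, in which the tool goes at most 41.7 mm and 7.16 degrees, less where a joint would pass 70% of its speed; a pose out of reach is approached as far as the arm can. A call with a number of a shift or a turn outside -1 to 1 is refused whole. A call with a gripper value outside its range is refused whole. The fingers move at their own pace and stop on an object; "force" is the grip in N (left out, the last holds). Time passes only in rows, so rows that repeat a pose let the fingers close. It gives the time, the measured TCP pose, the force, the opening and the grip force at its end, in the units of the state.
- telemetry.read_state(): the state, without advancing time (a new reading comes with each control period).
- viewer.read_camera(name): name is "side" or "top"; returns (picture, depth): 480x640x3 uint8, blue, green, red; 480x640 float32, m along the optical axis (not along the pixel's ray), 0 where there is no reading.
- viewer.calibration(name): a dict with "camera_matrix" (3x3 intrinsics, pixels), "dist_coeffs" ([k1, k2, p1, p2, k3] as OpenCV has them; the pictures are not rectified), "extrinsics" (4x4, takes a point from camera to world coordinates). Camera axes: x right, y up, looking along -z (the intrinsics and any distortion apply to the point x, -y, -z); pixel columns grow to the right and rows downward; lengths in m; the calibration is good to about 2 mm. A picture is of the moment at which its call begins. calibration takes no time and is no camera call.
- order.close_job(): hands the job in; it is judged then, once.
The state is a dict: "t": time; "q": joint angles; "dq": joint speeds; "joint_torque": joint torques, N m; "tool_pos": TCP position; "orientation": TCP orientation; "force": force on the tool from outside, world axes, zero at the start; "wrist_torque": the same for the moment, N m; "opening": finger opening in m; "gripper_force": force on a finger pad.
Only numpy, scipy, OpenCV 4.12 (cv2) and the standard library are available. Lean on these libraries where they do the work, as an engineer would, in place of code of your own. Each camera call takes 0.05 s, during which the arm holds its last target. There are 200 camera calls.

## Task

In the frame builder's tilting fixture, use only the ball knob on the sprung tiller to raise the top-heavy tube off its right-hand rest and bring its pointer to the brass index clip, and keep it there, within 18 mm of the index, for seven seconds without a break so that the angle gauge can take its reading. Then let the tube down gently onto the left-hand rest (the scale end) and let go of the knob. Never let the tube swing fast or slam, do not touch the tube itself, and leave the index and the things standing on and around the fixture where they are.

Things in the scene. Friction and masses are not known exactly. Their poses are not given: they have to be found in the camera images.
- fixture: Fixed tilting fixture 0.7 m long: steel foot plate 12 mm thick, two green bearing posts, a rubber-topped rest under each tube end, curved aluminium scale at its +y end. Origin on the table under the middle of the tube; x level, along the pivot axis, away from the robot; y along the level tube to the scale (robot's left); z up.
- pivot (a point): Point on the pivot axis (along the fixture's x), 140 mm above the table, below the middle of the tube; axes as the fixture's. Centre of the tilt, tiller and index angles.
- tube_mid (a point): Tilting steel tube 29 mm thick, 0.5 m long, with end lugs, grey clamp and small angle gauge; not to be touched. Point: middle of its centre line, 55 mm above the pivot; y along the tube. Nominal 1.0 kg (hidden: 0.85 to 1.25 times, inertia likewise), balanced endways, centre of mass 51 mm ABOVE the pivot: gravity moment 0.50 N m x sin(tilt) towards a stop; inertia about the pivot 0.033 kg m2.
- cradle (a joint): Tilt of the tube, rad, about the fixture's +x: 0 level, positive with the scale end (+y, left) up. Hard stops at +0.30 (right end on its rest: the start) and -0.30 (left, scale end on its rest: the finish). Viscous damping 0.16 N m s/rad, no dry friction. Top-heavy: with the knob held still anywhere it runs away from balance, growing by e in roughly 0.6 to 1.1 s.
- knob (a point): Centre of the black ball knob, 32 mm across, atop the tiller (8 mm steel stalk) at x = -140 mm in the fixture's frame, on the robot's side of the tube. 140 mm from the pivot axis; at tiller angle h (0 upright, same sense as tilt) it is at y = -0.14 sin h, z = 0.14 + 0.14 cos h in the fixture's frame. Tiller mass 0.03 kg.
- tiller (a joint): Angle of the tiller relative to the tube, rad: h minus tilt; 0 when the stalk is square to the tube, positive moves the knob to the fixture's -y. The tiller turns freely on the pivot shaft and drives the tube only through a soft coil spring, nominal 0.25 N m/rad (damping 0.012 N m s/rad): moment on the tube = 0.25 x this angle. Stops at 1.3 either way.
- index (a joint): Where the brass index clip (30 x 30 x 12 mm block with a thin blade, on the scale's outer edge) stands, rad about the pivot axis, same zero and sense as the tilt: the tube is at the index when cradle equals this. Between -0.15 and +0.15, differs each time; held by friction, not to be moved.
- pointer_tip (a point): Tip of the dark pointer bar under the tube's scale end, 310 mm from the pivot axis; sweeps over the scale as the tube tilts. Axes turn with the tube.
- index_mark (a point): Inner tip of the index clip's blade, 315 mm from the pivot axis; y radially outward, z along the scale (upwards). Axes turn with the index.
- collar: Bystander: loose steel collar 38 mm across, 30 mm high, on the fixture's foot plate; origin at the centre of its underside. Leave alone.
- oil_can: Bystander: round steel can 56 mm across, 110 mm high; origin at the centre of its underside. Leave alone.
- hub: Bystander: standing aluminium wheel hub, 44 mm across, 80 mm high, on the fixture's foot plate; origin at the centre of its underside. Leave alone.
- tin: Bystander: open steel tin 70 mm across, 80 mm high; origin at the centre of its underside. Leave alone.

How it is judged:
By the outcome, as a careful person would: the job done as asked, in the order asked, and still so for the second after the job is handed in, with the robot touching nothing.
It also fails if it takes over 61 s, if anything falls off the work surface, if the arm or the gripper's body presses on something with over 40 N, if the wrist force passes 120 N, or if a joint passes its speed limit or range.

## Working session

There is one attempt and no reset: what is moved stays moved. The work goes in short steps, Python scripts to look and compute and a tool call to move; the robot and the scene stay as the last step left them, time stands still between calls to the robot, and variables do not carry over. Pictures are saved under pics/ and viewed, at most 10 in all, crops included, and the job is handed in when it is done.

Besides the shell and the picture viewer there is one more tool, called after "Request:" in YAML: its name, and indented under it one key for each argument. send_rows: Moves the arm, as the interface text tells. Scaled input: -1 to 1 covers 0.2 m each way for a shift and 60 degrees each way for a turn. Its arguments: {"type":"object","properties":{"plan":{"type":"array"},"force":{"type":"number"}},"required":["plan"]}

```bash
ls; mkdir -p pics; python3 - <<'E'
from plant import telemetry, viewer
import cv2, numpy as np
s=telemetry.read_state(); print({k:np.round(v,3).tolist() for k,v in s.items()})
for n in("side","top"):
    p,d=viewer.read_camera(n); cv2.imwrite(f"pics/{n}0.png",p); np.save(f"pics/{n}0.npy",d)
    c=viewer.calibration(n); print(n,{k:np.round(v,4).tolist() for k,v in c.items()})
E
```

```text
pics
{'t': 0.0, 'q': [1.199, 0.131, 1.489, -0.0, 1.523, -0.085], 'dq': [0.001, 0.001, -0.0, 0.001, 0.001, 0.003], 'joint_torque': [-0.002, -55.986, -49.175, 0.077, 0.036, -0.0], 'tool_pos': [0.17, 0.575, 0.235], 'orientation': [-0.449, -3.109, 0.003], 'force': [0.037, 1.018, -0.338], 'wrist_torque': [0.025, -0.018, 0.016], 'gripper_force': 0.0, 'opening': 0.093}
side {'camera_matrix': [[612.9756, 0.0, 323.7582], [0.0, 612.9756, 233.6687], [0.0, 0.0, 1.0]], 'dist_coeffs': [0.0671, 0.0, 0.0, 0.0, 0.0], 'extrinsics': [[-0.9997, -0.0056, -0.0232, 0.4889], [-0.0173, -0.4994, 0.8662, 1.1472], [-0.0164, 0.8664, 0.4992, 0.8062], [0.0, 0.0, 0.0, 1.0]]}
top {'camera_matrix': [[500.6947, 0.0, 325.9118], [0.0, 500.6947, 240.9872], [0.0, 0.0, 1.0]], 'dist_coeffs': [-0.1108, 0.0, 0.0, 0.0, 0.0], 'extrinsics': [[-0.0192, 0.9965, -0.0812, 0.4358], [-0.9997, -0.0178, 0.0182, 0.0767], [0.0166, 0.0815, 0.9965, 1.438], [0.0, 0.0, 0.0, 1.0]]}
```

View pics/side0.png

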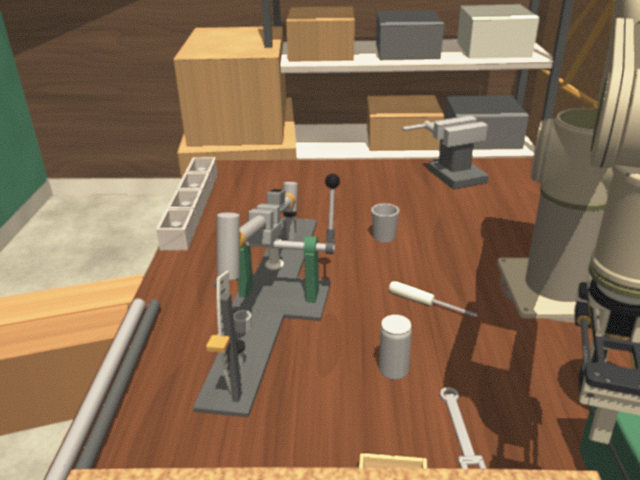

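View pics/top0.png

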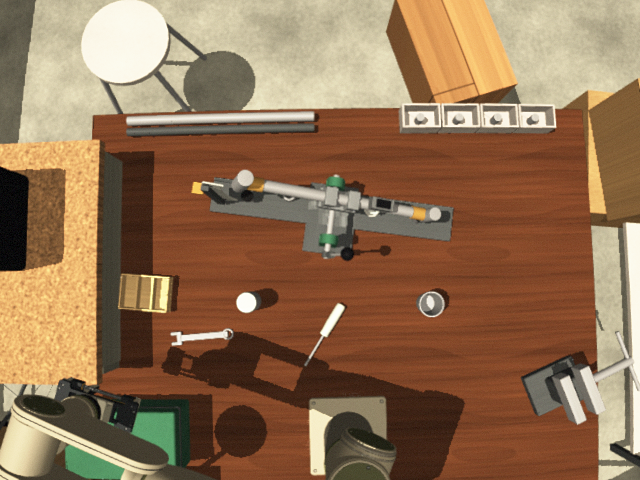

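The side view shows the knob at about (332,181) and the brass clip at (218,343). The top view shows the knob at (347,254), the clip at (200,188), and the tube's right end on its rest. Next I'll measure.

```bash
cat > h.py <<'E'
import cv2, numpy as np
from plant import telemetry, viewer
CAL={n:viewer.calibration(n) for n in("side","top")}
def rays(n,uv):
    c=CAL[n]; uv=np.asarray(uv,float).reshape(-1,1,2)
    p=cv2.undistortPoints(uv,np.array(c["camera_matrix"]),np.array(c["dist_coeffs"]))[:,0]
    E=np.array(c["extrinsics"]); return E[:3,3],np.c_[p[:,0],-p[:,1],-np.ones(len(p))]@E[:3,:3].T
def pts(n,uv,depth):
    o,r=rays(n,uv); return o+r*np.asarray(depth).reshape(-1,1)
def onplane(n,uv,p0,nrm):
    o,r=rays(n,uv); return o+r*(((p0-o)@nrm)/(r@nrm))[:,None]
def proj(n,P):
    c=CAL[n];E=np.array(c["extrinsics"]); q=(np.atleast_2d(P)-E[:3,3])@E[:3,:3]
    q=q*[1,-1,-1]
    return cv2.projectPoints(q.reshape(-1,1,3),np.zeros(3),np.zeros(3),np.array(c["camera_matrix"]),np.array(c["dist_coeffs"]))[0][:,0]
def tri(a,b):
    (o1,r1),(o2,r2)=rays("side",a),rays("top",b); r1=r1[0];r2=r2[0]
    t=np.linalg.lstsq(np.c_[r1,-r2],o2-o1,rcond=None)[0]; A=o1+t[0]*r1;B=o2+t[1]*r2
    return (A+B)/2,np.linalg.norm(A-B)
def blobs(p,lo,hi,roi,mina=15):
    x0,y0,x1,y1=roi; m=cv2.inRange(cv2.cvtColor(p,cv2.COLOR_BGR2HSV)[y0:y1,x0:x1],lo,hi)
    k,_,st,ce=cv2.connectedComponentsWithStats(m)
    return [(ce[i]+[x0,y0],st[i,4],st[i,:4]+[x0,y0,0,0]) for i in range(1,k) if st[i,4]>=mina]
E
python3 - <<'E'
from h import *
S=cv2.imread("pics/side0.png");T=cv2.imread("pics/top0.png");ds=np.load("pics/side0.npy");dt=np.load("pics/top0.npy")
for nm,p,n,d,roi,lo,hi in [("knob",S,"side",ds,(315,165,350,200),(0,0,0),(180,255,45)),("knob",T,"top",dt,(335,245,357,264),(0,0,0),(180,255,45)),
  ("clip",S,"side",ds,(195,320,250,365),(12,120,120),(30,255,255)),("clip",T,"top",dt,(185,175,225,205),(12,120,100),(30,255,255)),
  ("green",S,"side",ds,(230,220,340,310),(50,60,30),(90,255,255)),("green",T,"top",dt,(310,160,360,265),(50,60,30),(90,255,255)),
  ("plate",T,"top",dt,(200,165,465,260),(0,0,50),(180,60,100))]:
  for c,a,b in blobs(p,lo,hi,roi):
    i=np.round(c).astype(int); print(nm,n,np.round(c,2),a,b,"d",d[i[1],i[0]],"P",np.round(pts(n,c,d[i[1],i[0]]),4).tolist())
# plate points by depth height
v,u=np.mgrid[150:270,195:470]; u=u.ravel();v=v.ravel(); P=pts("top",np.c_[u,v],dt[v,u])
m=(abs(P[:,2]-.012)<.004)&(cv2.cvtColor(T,cv2.COLOR_BGR2HSV)[v,u,1]<90); Q=P[m][:,:2].astype(np.float32); print(m.sum(),np.median(P[m][:,2]))
print(cv2.minAreaRect(Q),np.round(cv2.boxPoints(cv2.minAreaRect(Q)),4).tolist())
A=cv2.resize(S[200:420,190:350],None,fx=2.7,fy=2.7,interpolation=cv2.INTER_CUBIC)
B=cv2.resize(T[150:270,180:310],None,fx=2.8,fy=2.8,interpolation=cv2.INTER_CUBIC)
C=np.zeros((600,800,3),np.uint8);C[:A.shape[0],:A.shape[1]]=A;C[:B.shape[0],435:435+B.shape[1]]=B[:,:365];cv2.imwrite("pics/z0.png",C)
E
```

```text
knob side [331.95 182.29] 86 [326 177  13  11] d 1.2369525 P [[0.5005, 0.0237, 0.2783]]
knob top [346.93 253.1 ] 129 [341 247  13  13] d 1.1525272 P [[0.5007, 0.0079, 0.288]]
clip side [216.27 343.42] 365 [205 332  25  22] d 0.98041934 P [[0.6838, 0.3882, 0.1682]]
clip top [196.44 188.13] 135 [190 181  14  14] d 1.2798619 P [[0.682, 0.3848, 0.1681]]
green side [310.73 268.09] 750 [304 236  14  66] d 1.2820957 P [[0.5463, 0.073, 0.1043]]
green side [244.84 272.19] 548 [238 246  15  51] d 1.3164908 P [[0.6891, 0.051, 0.0803]]
green top [335.89 182.36] 175 [326 177  19  14] d 1.2897282 P [[0.6908, 0.0248, 0.1655]]
green top [328.05 239.45] 197 [319 234  20  13] d 1.2790875 P [[0.5435, 0.0479, 0.1637]]
plate top [222.81 180.62] 42 [215 178  17   6] d 1.219111 P [[0.6871, 0.3045, 0.2309]]
plate top [240.62 195.28] 511 [203 184  89  21] d 1.3856337 P [[0.6795, 0.2862, 0.0635]]
plate top [312.41 186.24] 17 [310 184   6   5] d 1.4443908 P [[0.7115, 0.0866, 0.0108]]
plate top [346.84 189.8 ] 74 [337 187  22   8] d 1.4449879 P [[0.6994, -0.0127, 0.011]]
plate top [375.12 206.49] 96 [361 196  2
[... 181 characters left out ...]
7] d 1.4405744 P [[0.6575, -0.1702, 0.0149]]
plate top [326.09 206.45] 22 [319 205  15   4] d 1.2475656 P [[0.6229, 0.052, 0.2017]]
plate top [347.82 231.23] 401 [331 208  36  46] d 1.4361804 P [[0.5791, -0.0127, 0.0101]]
plate top [439.42 218.12] 182 [415 210  37  16] d 1.2922876 P [[0.5943, -0.2425, 0.1599]]
plate top [328.61 253.79] 33 [325 251  10   7] d 1.2552024 P [[0.5056, 0.0477, 0.1846]]
4645 0.012563348817374198
((0.6167222261428833, 0.036419957876205444), (0.700020432472229, 0.1978669911623001), 82.87406921386719) [[0.47510001063346863, -0.2985999882221222], [0.671500027179718, -0.323199987411499], [0.7583000063896179, 0.3714999854564667], [0.5619999766349792, 0.3959999978542328]]
```

View pics/z0.png

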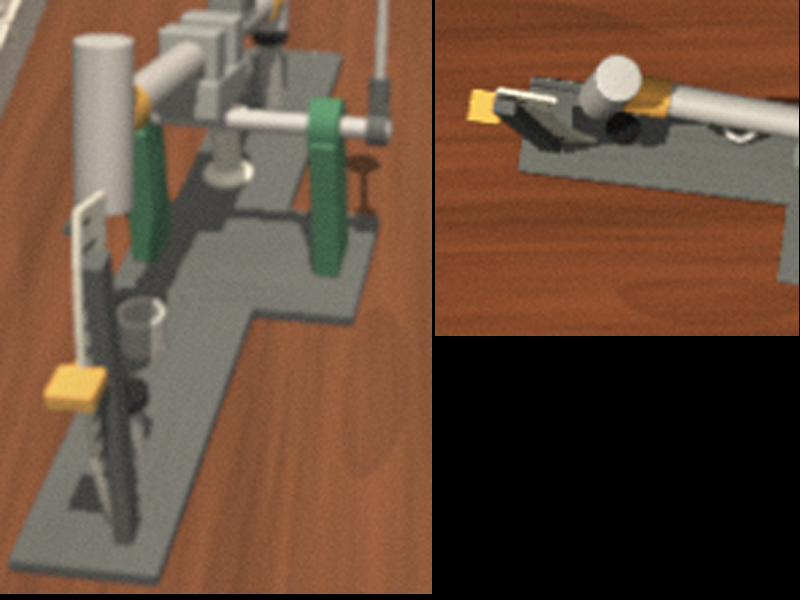

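The clip is at about (216,343) and the dark pointer tip at about (216,284) in the side view. I'll start the approach and process the tilt from depth alongside it.

Request:
send_rows:
  plan:
    - [[-1,0.1,-0.1,0.15,-0.12],[-1,0.2,-0.2,0.3,-0.24],[-1,0.35,-0.35,0.45,-0.36],[-1,0.5,-0.5,0.6,-0.48],[-1,0.65,-0.65,0.6,-0.6],[-1,0.8,-0.8,0.6,-0.72],[-1,0.9,-0.9,0.6,-0.84],[-1,1,-1,0.6,-0.96],[-1,1,-1,0.6,-1],[-1,1,-1,0.6,-1]]
  force: 12

```text
t: 0.93
tool_pos: [0.371, 0.3739, 0.3552]
orientation: [-1.951, -2.462, 0.001]
force: [-0.4, 0.7, -0.7]
opening: 0.093
gripper_force: 0.0
```

```bash
cat >> h.py <<'E'
YAW=np.radians(-7.12); EX=np.array([np.cos(YAW),np.sin(YAW)]); EY=np.array([-EX[1],EX[0]]); O=np.array([.6436,.0334])
def fix(P):
    d=P[:,:2]-O; return np.c_[d@EX,d@EY,P[:,2]-.14]
def tilt(n,d,dbg=False):
    r=(195,180,300,330) if n=="side" else (215,165,320,215)
    v,u=np.mgrid[r[1]:r[3],r[0]:r[2]];u=u.ravel();v=v.ravel();k=d[v,u]>0;u=u[k];v=v[k]
    F=fix(pts(n,np.c_[u,v],d[v,u])); F=F[(abs(F[:,0])<.009)&(F[:,1]>.11)&(F[:,1]<.27)]
    zp=.055+np.sqrt(.0145**2-F[:,0]**2); rho=np.hypot(F[:,1],F[:,2]); th=np.arctan2(F[:,2],F[:,1])-np.arcsin(zp/rho)
    yp=rho*np.cos(np.arcsin(zp/rho)); k=(yp>.11)&(yp<.20)&(abs(th)<.42)
    m=np.median(th[k]); k&=abs(th-m)<.05
    return (np.mean(th[k]),np.std(th[k]),k.sum())
E
python3 - <<'E'
from h import *
ds=np.load("pics/side0.npy");dt=np.load("pics/top0.npy")
print("tilt",tilt("side",ds),tilt("top",dt))
K,e=tri([331.95,182.3],[346.93,253.1]); print("knob",K,e,fix(K[None]))
for n,d,r in (("side",ds,(195,325,250,370)),("top",dt,(185,175,225,205))):
    p=cv2.imread(f"pics/{n}0.png"); m=cv2.inRange(cv2.cvtColor(p,cv2.COLOR_BGR2HSV),(12,110,90),(30,255,255)); M=np.zeros_like(m);M[r[1]:r[3],r[0]:r[2]]=m[r[1]:r[3],r[0]:r[2]]
    v,u=np.nonzero(cv2.erode(M,np.ones((3,3)))); F=fix(pts(n,np.c_[u,v],d[v,u])); 
    print(n,np.round(np.percentile(F,[3,25,50,75,97],axis=0),4).tolist())
    a=np.polyfit(F[:,1],F[:,2],1);print(a)
s=telemetry.read_state();print(s["t"],s["tool_pos"],s["orientation"])
E
```

```text
tilt (np.float64(0.28928978404793376), np.float64(0.020209291556466523), np.int64(118)) (np.float64(0.3000456570501496), np.float64(0.019070411012181473), np.int64(201))
knob [0.50118946 0.0068266  0.27035238] 0.0009958418130633902 [[-0.13801866 -0.04401997  0.13035238]]
side [[-0.0183, 0.1575, -0.1397], [-0.0114, 0.3455, 0.0246], [-0.0034, 0.3561, 0.0264], [0.0045, 0.3633, 0.0278], [0.088, 0.3662, 0.0294]]
[ 0.83745471 -0.27118144]
top [[-0.0173, 0.3409, 0.0232], [-0.0128, 0.3489, 0.0266], [-0.006, 0.3536, 0.0283], [0.0016, 0.3586, 0.0298], [0.0087, 0.3639, 0.0333]]
[0.01115456 0.02425412]
0.9333 [0.37099953 0.37387184 0.35524426] [-1.95108029e+00 -2.46219618e+00  1.13332912e-03]
```

Request:
send_rows:
  plan:
    - [[-1,0.1,-0.15,0,-0.1],[-1,0.2,-0.35,0,-0.2],[-1,0.35,-0.55,0,-0.3],[-1,0.5,-0.75,0,-0.345],[-1,0.6,-0.92,0,-0.345],[-1,0.647,-1,0,-0.345],[-1,0.647,-1,0,-0.345]]

```text
t: 1.52
tool_pos: [0.5011, 0.1713, 0.3547]
orientation: [2.356, 2.076, -0.003]
force: [0.4, 1.0, 0.5]
opening: 0.0932
gripper_force: 0.0
```

Request:
send_rows:
  plan:
    - [[-1,0,-0.15,0,0],[-1,0,-0.35,0,0],[-1,0,-0.55,0,0],[-1,0,-0.7,0,0],[-1,0,-0.8,0,0],[-1,0,-0.83,0,0],[-1,0,-0.83,-0.1,0],[-1,0,-0.83,-0.2,0],[-1,0,-0.83,-0.3,0],[-1,0,-0.83,-0.38,0],[-1,0,-0.83,-0.425,0],[-1,0,-0.83,-0.425,0],[-1,0,-0.83,-0.425,0]]

```text
t: 2.6
tool_pos: [0.499, 0.0105, 0.2707]
orientation: [-2.353, -2.081, 0.0]
force: [-0.3, -0.1, 0.4]
opening: 0.093
gripper_force: 0.0
```

```bash
python3 - <<'E'
from h import *
s=telemetry.read_state();print(s["t"],s["tool_pos"],s["orientation"],s["force"])
ps,ds=viewer.read_camera("side");pt,dt=viewer.read_camera("top")
print("tilt",tilt("side",ds),tilt("top",dt))
print(proj("side",s["tool_pos"]),proj("top",s["tool_pos"]))
A=cv2.resize(ps[120:260,240:430],None,fx=2.1,fy=2.1);B=cv2.resize(pt[170:300,240:430],None,fx=2.1,fy=2.1)
C=np.zeros((300,800,3),np.uint8);C[:A.shape[0],:A.shape[1]]=A;C[:B.shape[0],400:400+B.shape[1]]=B;cv2.imwrite("pics/g1.png",C)
E
```

```text
2.6 [0.49896009 0.01053053 0.27067729] [-2.35285242e+00 -2.08071049e+00  4.67434921e-04] [-0.32457457 -0.10349196  0.40203047]
tilt (np.float64(0.2905806244498151), np.float64(0.018529766224456786), np.int64(109)) (np.float64(0.3012911699277245), np.float64(0.018553661300191295), np.int64(197))
[[332.78629641 182.90949379]] [[345.37706607 254.28704567]]
```

View pics/g1.png

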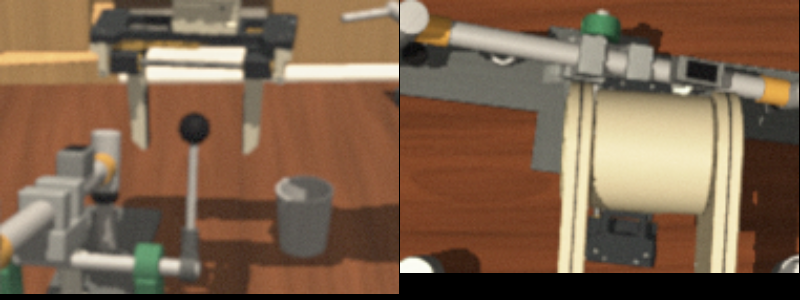

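The knob sits midway between the open fingers: about (193,127) in the crop, with the fingers at 138 and 250. I'll make a 1.5 mm correction and close.

Request:
send_rows:
  plan:
    - [[-1,0.01,-0.01,0,0],[1,0.01,-0.01,0,0],[1,0.01,-0.01,0,0],[1,0.01,-0.01,0,0],[1,0.01,-0.01,0,0],[1,0.01,-0.01,0,0],[1,0.01,-0.01,0,0],[1,0.01,-0.01,0,0]]
  force: 12

```text
t: 3.37
tool_pos: [0.5011, 0.0075, 0.2706]
orientation: [-2.355, -2.079, 0.0]
force: [0.7, 1.0, 0.0]
opening: 0.0507
gripper_force: 0.0
```

```bash
cat > ctl.py <<'E'
import sys,json,os
from h import *
from scipy.optimize import least_squares, minimize
B=(0.0023,-0.0095)   # tilt bias side/top placeholder, replaced from log
L="log.json"; log=json.load(open(L)) if os.path.exists(L) else None
R=.14; RT=1/12
def pos(h): return np.array([-R*np.sin(h)*EY[0],-R*np.sin(h)*EY[1],R*np.cos(h)])
def hof(log_off): # h from commanded world offset relative to h=.3
    return -np.arcsin((-R*np.sin(.3)+np.dot(log_off[:2],EY))*-1/R)*-1
def hraw(off): return float(np.arcsin(-(-R*np.sin(.3)+np.dot(off[:2],EY))/R))
def acc(th,w,h,hd,p):
    f,k=p; return (.5*f*np.sin(th)+k*(h-th)-.16*w+.012*(hd-w))/(.033*f)
def sim(th,w,t0,ts,hist,p):
    """integrate from t0, return th,w at times ts; hist=[(t,h)] piecewise linear"""
    T,H=np.array(hist).T; T=T+.03; out=[];t=t0;dt=.01
    for te in ts:
        n=max(1,int(np.ceil((te-t)/dt-1e-9))) if te>t else 0; d=(te-t)/n if n else 0
        for _ in range(n):
            h=np.interp(t+d/2,T,H);hd=(np.interp(t+d,T,H)-np.interp(t,T,H))/d
            w+=d*acc(th,w,h,hd,p); th+=d*w; t+=d
            if abs(th)>.3: th=np.sign(th)*.3; w=0 if w*th>0 else w
        out.append((th,w))
    return np.array(out)
def plan(hs,log,name="plan.json"):
    """rows for target h list, rounded; returns rows and offsets"""
    base=np.array(log["off"]); rows=[];offs=[]
    for h in hs:
        d=pos(h)-pos(.3)-base; r=np.round(d/.2/.005)*.005; rows.append([1]+[round(float(x),3) for x in r]+[0]); offs.append((base+r*.2).tolist())
    json.dump(offs,open(name,"w")); print(json.dumps([rows]).replace(".0,",","))
    return [hraw(np.array(o)) for o in offs]
def measure(log,n=1):
    for _ in range(n):
        for c in("side","top"):
            t=telemetry.read_state()["t"]; p,d=viewer.read_camera(c); m=tilt(c,d)
            log["meas"].append((t,float(m[0]-log["bias"][c]),c,int(m[2])))
def commit(log):
    """append executed plan to history"""
    if os.path.exists("plan.json"):
        offs=json.load(open("plan.json")); os.remove("plan.json"); t=telemetry.read_state()["t"]; n=len(offs); t0=t-n*RT
        log["hist"].append((t0,log["hist"][-1][1]))
        for i,o in enumerate(offs): log["hist"].append((t0+(i+1)*RT,hraw(np.array(o))))
        log["off"]=offs[-1]
def save(log): json.dump(log,open(L,"w"))
E
cat > init.py <<'E'
from ctl import *
s=telemetry.read_state(); log=dict(off=[0,0,0],hist=[(s["t"],.3)],meas=[],bias=dict(side=0,top=0))
measure(log,2); 
for c in("side","top"): log["bias"][c]=float(np.mean([m[1] for m in log["meas"] if m[2]==c])-.3)
print(log["bias"],log["meas"]); log["meas"]=[]; save(log)
print({k:np.round(s[k],3).tolist() for k in("t","tool_pos","force","wrist_torque","opening","gripper_force")})
# preview: step lift nominal and extremes
for f in(.85,1,1.25):
    for he in(-.35,-.45,-.55):
        hist=[(0,.3),(1.0,he),(9,he)]; ts=np.arange(.5,3.1,.25); o=sim(.3,0,0,ts,hist,(f,.25)); print(f,he,np.round(o[:,0],2).tolist())
plan(np.r_[np.linspace(.3,-.30,11)[1:]],log)
E
python3 init.py
```

```text
{'side': -0.00946020324624619, 'top': 0.0026266953629175416} [(3.3667, 0.2904449618982566, 'side', 110), (3.4167, 0.30265282542201805, 'top', 203), (3.4667, 0.290634631609251, 'side', 114), (3.5167, 0.30260056530381707, 'top', 203)]
{'t': 3.367, 'tool_pos': [0.501, 0.007, 0.271], 'force': [0.69, 1.003, 0.05], 'wrist_torque': [-0.121, 0.077, 0.013], 'opening': 0.051, 'gripper_force': 0.0}
0.85 -0.35 [0.3, 0.3, 0.29, 0.24, 0.18, 0.1, -0.0, -0.13, -0.28, -0.3, -0.3]
0.85 -0.45 [0.3, 0.3, 0.27, 0.18, 0.07, -0.07, -0.25, -0.3, -0.3, -0.3, -0.3]
0.85 -0.55 [0.3, 0.29, 0.24, 0.11, -0.05, -0.26, -0.3, -0.3, -0.3, -0.3, -0.3]
1 -0.35 [0.3, 0.3, 0.3, 0.28, 0.26, 0.23, 0.18, 0.12, 0.05, -0.06, -0.2]
1 -0.45 [0.3, 0.3, 0.29, 0.24, 0.17, 0.08, -0.05, -0.22, -0.3, -0.3, -0.3]
1 -0.55 [0.3, 0.3, 0.27, 0.19, 0.07, -0.1, -0.3, -0.3, -0.3, -0.3, -0.3]
1.25 -0.35 [0.3, 0.3, 0.3, 0.3, 0.3, 0.3, 0.3, 0.3, 0.3, 0.3, 0.3]
1.25 -0.45 [0.3, 0.3, 0.3, 0.3, 0.29, 0.29, 0.27, 0.26, 0.24, 0.21, 0.16]
1.25 -0.55 [0.3, 0.3, 0.3, 0.27, 0.22, 0.15, 0.05, -0.11, -0.3, -0.3, -0.3]
[[[1, 0.005, 0.04, 0.01, 0], [1, 0.01, 0.08, 0.02, 0], [1, 0.015, 0.12, 0.025, 0], [1, 0.02, 0.165, 0.03, 0], [1, 0.025, 0.205, 0.03, 0], [1, 0.03, 0.245, 0.03, 0], [1, 0.035, 0.29, 0.025, 0], [1, 0.04, 0.33, 0.02, 0], [1, 0.045, 0.37, 0.01, 0], [1, 0.05, 0.41, 0, 0]]]
```

Request:
send_rows:
  plan:
    - [[1,0,0,0,0],[1,0,0,0,0],[1,0,0,0,0],[1,0,0,0,0],[1,0,0,0,0],[1,0,0,0,0],[1,0,0,0,0],[1,0,0,0,0]]

```text
t: 4.23
tool_pos: [0.5006, 0.0075, 0.2706]
orientation: [-2.355, -2.078, 0.002]
force: [-4.9, 0.2, 2.6]
opening: 0.0315
gripper_force: 12.0
```

Request:
send_rows:
  plan:
    - [[1,0.005,0.04,0.01,0],[1,0.01,0.08,0.02,0],[1,0.015,0.12,0.025,0],[1,0.02,0.165,0.03,0],[1,0.025,0.205,0.03,0],[1,0.03,0.245,0.03,0],[1,0.035,0.29,0.025,0],[1,0.04,0.33,0.02,0],[1,0.045,0.37,0.01,0],[1,0.05,0.41,0,0]]

```text
t: 5.07
tool_pos: [0.5121, 0.0905, 0.2712]
orientation: [2.354, 2.078, 0.003]
force: [2.1, 0.1, 2.4]
opening: 0.0313
gripper_force: 12.0
```

```bash
cat > lift.py <<'E'
from ctl import *
commit(log); measure(log,1); save(log)
s=telemetry.read_state(); print([(round(m[0],2),round(m[1],4),m[3]) for m in log["meas"][-4:]],s["t"],np.round(s["tool_pos"],4),np.round(s["force"],2),log["hist"][-1],np.round(np.array([.5006,.0075,.2706])+log["off"],4))
h0=log["hist"][-1][1]; plan(np.linspace(h0,float(sys.argv[1]),int(sys.argv[2])+1)[1:],log)
E
python3 lift.py -0.38 5
```

```text
[(5.07, 0.298, 113), (5.12, 0.2975, 204)] 5.1667 [0.5122 0.091  0.271 ] [ 2.45 -0.84  6.19] (5.0667, -0.2989646050965807) [0.5106 0.0895 0.2706]
[[[1, 0.005, 0.01, -0.005, 0], [1, 0.005, 0.02, -0.005, 0], [1, 0.005, 0.03, -0.01, 0], [1, 0.005, 0.04, -0.015, 0], [1, 0.01, 0.055, -0.02, 0]]]
```

Request:
send_rows:
  plan:
    - [[1,0.005,0.01,-0.005,0],[1,0.005,0.02,-0.005,0],[1,0.005,0.03,-0.01,0],[1,0.005,0.04,-0.015,0],[1,0.01,0.055,-0.02,0]]

```text
t: 5.58
tool_pos: [0.5138, 0.101, 0.2673]
orientation: [2.354, 2.078, 0.003]
force: [-1.6, 0.8, 5.9]
opening: 0.0311
gripper_force: 12.0
```

```bash
python3 lift.py -0.44 4
```

```text
[(5.07, 0.298, 113), (5.12, 0.2975, 204), (5.58, 0.2653, 134), (5.63, 0.256, 219)] 5.6833 [0.5138 0.1014 0.2671] [0.65 0.63 6.82] (5.5833, -0.3836063338646214) [0.5126 0.1005 0.2666]
[[[1, -0, 0.01, -0.005, 0], [1, 0, 0.02, -0.005, 0], [1, 0, 0.025, -0.01, 0], [1, 0.005, 0.035, -0.015, 0]]]
```

```bash
cat > c.py <<'E'
from ctl import *
# usage: c.py target nrows window
tgt=float(sys.argv[1]); N=int(sys.argv[2]); W=float(sys.argv[3])
commit(log); measure(log,1)
now=telemetry.read_state()["t"]; M=[m for m in log["meas"] if m[0]>now-W]
p0=log.get("p",[1.0,0.0]); t0=M[0][0]; first=t0<5.1
ts=[m[0] for m in M]; z=np.array([m[1] for m in M]); H=log["hist"]+[(now+9,log["hist"][-1][1])]
sf=.12 if first or "p" not in log else .05
def unpack(x): return (.3,0,4.23) if first else (x[2],x[3],t0)
def run(x,t):
    a,w,s=unpack(x); return sim(a,w,s,t,[(q,h+x[1]) for q,h in H],(x[0],.25))
def res(x):
    o=run(x,ts)[:,0]; return np.r_[(o-z)/.002,(x[0]-p0[0])/sf,(x[1]-p0[1])/.015,0 if first else (x[3])/.3]
x0=[p0[0],p0[1]]+([] if first else [z[0],(z[-1]-z[0])/(ts[-1]-ts[0]) if len(z)>2 else 0])
best=least_squares(res,x0); 
if first:
    for f in(.85,.95,1.1): 
        q=least_squares(res,[f,0]); best=q if q.cost<best.cost else best
x=best.x; log["p"]=[float(np.clip(x[0],.8,1.3)),float(x[1])]; a,w=run(x,[now])[0]
print("t",round(now,2),"th,w",round(a,4),round(w,4),"f,dh",np.round(x[:2],3),"cost",round(best.cost,2))
print("meas",[(round(m[0],2),round(m[1],3),m[3]) for m in log["meas"][-6:]],"res",np.round(res(x)[:len(z)]*.002,3)[-6:])
h0=log["hist"][-1][1]; heq=tgt-2*x[0]*np.sin(tgt)-x[1]; per=2; K=12
tk=now+np.arange(K+1)*per*RT; tt=now+np.arange(1,K*per+1)*RT
ref=tgt
def cost(v):
    hist=H[:-1]+[(now,h0)]+list(zip(tk[1:],v))+[(tk[-1]+9,v[-1])]
    o=sim(a,w,now,tt,[(q,h+x[1]) for q,h in hist],(x[0],.25)); e=o[:,0]-ref; dv=np.diff(np.r_[h0,v])
    return np.r_[8*e,4*np.maximum(0,abs(o[:,1])-.22)*8,1.5*o[:,1],dv*1.5,20*np.maximum(0,abs(dv)-.22),(v[-1]-heq)*4,5*np.maximum(0,abs(v)-.6)*4]
q=least_squares(cost,np.full(K,heq)); v=q.x
hs=np.interp(now+np.arange(1,N+1)*RT,tk,np.r_[h0,v]); hs=plan(hs,log)
hist=H[:-1]+[(now,h0)]+[(now+(i+1)*RT,h) for i,h in enumerate(hs)]+[(now+9,hs[-1])]
o=sim(a,w,now,now+np.arange(1,N+3)*RT,[(g,h+x[1]) for g,h in hist],(x[0],.25)); print("pred th",np.round(o[:,0],3).tolist(),"w",np.round(o[:,1],2).tolist()[::2],"h",np.round(hs,3).tolist(),"heq",round(heq,3))
save(log)
E
python3 - <<'E'
import os; os.remove("plan.json")
E
sed -i 's/^commit(log); measure(log,1)$/commit(log)\nif len(sys.argv)<5: measure(log,1)/' c.py
python3 c.py 0.06 4 9 nomeas
```

```text
t 5.68 th,w 0.248 -0.1789 f,dh [ 0.96  -0.001] cost 0.77
meas [(5.07, 0.298, 113), (5.12, 0.298, 204), (5.58, 0.265, 134), (5.63, 0.256, 219)] res [ 0.002  0.001 -0.001  0.001]
[[[1, -0, -0.005, 0, 0], [1, -0.005, -0.01, 0.005, 0], [1, -0.005, -0.03, 0.01, 0], [1, -0.01, -0.045, 0.02, 0]]]
pred th [0.232, 0.215, 0.196, 0.178, 0.159, 0.14] w [-0.2, -0.22, -0.22] h [-0.376, -0.367, -0.337, -0.314] heq -0.054
```

Request:
send_rows:
  plan:
    - [[1,0,-0.005,0,0],[1,-0.005,-0.01,0.005,0],[1,-0.005,-0.03,0.01,0],[1,-0.01,-0.045,0.02,0]]

```text
t: 6.02
tool_pos: [0.5118, 0.0913, 0.2705]
orientation: [2.354, 2.078, 0.001]
force: [9.2, -2.9, -3.7]
opening: 0.0314
gripper_force: 12.0
```

```bash
python3 c.py 0.06 5 9
```

```text
t 6.12 th,w 0.1685 -0.2007 f,dh [0.942 0.016] cost 6.66
meas [(5.07, 0.298, 113), (5.12, 0.298, 204), (5.58, 0.265, 134), (5.63, 0.256, 219), (6.02, 0.19, 175), (6.07, 0.181, 232)] res [ 0.002  0.001  0.003  0.005 -0.002 -0.002]
[[[1, 0, -0.005, -0, 0], [1, 0, -0.005, -0, 0], [1, -0.005, -0.045, 0.01, 0], [1, -0.01, -0.09, 0.02, 0], [1, -0.01, -0.12, 0.025, 0]]]
pred th [0.151, 0.134, 0.115, 0.099, 0.085, 0.075, 0.067] w [-0.21, -0.22, -0.14, -0.1] h [-0.306, -0.306, -0.247, -0.18, -0.137] heq -0.069
```

Request:
send_rows:
  plan:
    - [[1,0,-0.005,0,0],[1,0,-0.005,0,0],[1,-0.005,-0.045,0.01,0],[1,-0.01,-0.09,0.02,0],[1,-0.01,-0.12,0.025,0]]

```text
t: 6.53
tool_pos: [0.5088, 0.0669, 0.2749]
orientation: [-2.355, -2.079, 0.002]
force: [-0.3, 1.4, -1.4]
opening: 0.031
gripper_force: 12.0
```

```bash
python3 c.py 0.06 5 1.2
```

```text
t 6.63 th,w 0.0991 -0.0606 f,dh [0.981 0.026] cost 0.98
meas [(5.58, 0.265, 134), (5.63, 0.256, 219), (6.02, 0.19, 175), (6.07, 0.181, 232), (6.53, 0.107, 236), (6.58, 0.102, 255)] res [-0.     0.001 -0.     0.001 -0.001  0.001]
[[[1, -0, 0.02, -0.005, 0], [1, 0, 0.035, -0.005, 0], [1, -0, 0.015, -0.005, 0], [1, -0.005, -0.005, 0, 0], [1, -0.005, -0.015, 0, 0]]]
pred th [0.094, 0.089, 0.082, 0.076, 0.071, 0.067, 0.063] w [-0.06, -0.08, -0.05, -0.04] h [-0.166, -0.188, -0.159, -0.129, -0.115] heq -0.083
```

Request:
send_rows:
  plan:
    - [[1,0,0.02,-0.005,0],[1,0,0.035,-0.005,0],[1,0,0.015,-0.005,0],[1,-0.005,-0.005,0,0],[1,-0.005,-0.015,0,0]]

```text
t: 7.05
tool_pos: [0.5082, 0.0646, 0.2752]
orientation: [2.355, 2.079, -0.0]
force: [4.7, -1.0, -1.2]
opening: 0.0307
gripper_force: 12.0
```

```bash
python3 c.py 0.06 6 1.8; python3 - <<'E'
from h import *
p,d=viewer.read_camera("side"); cv2.imwrite("pics/idx.png",cv2.resize(p[230:390,180:290],None,fx=3.7,fy=3.7,interpolation=cv2.INTER_CUBIC))
E
```

```text
t 7.15 th,w 0.0747 -0.0275 f,dh [0.963 0.035] cost 2.46
meas [(6.02, 0.19, 175), (6.07, 0.181, 232), (6.53, 0.107, 236), (6.58, 0.102, 255), (7.05, 0.081, 246), (7.1, 0.074, 256)] res [-0.001 -0.     0.     0.002 -0.003  0.002]
[[[1, 0, 0.005, 0, 0], [1, 0, 0.01, 0, 0], [1, 0, 0, 0, 0], [1, -0, -0.005, 0, 0], [1, -0, -0.01, 0.005, 0], [1, -0, -0.015, 0.005, 0]]]
pred th [0.072, 0.07, 0.067, 0.065, 0.063, 0.062, 0.061, 0.06] w [-0.03, -0.03, -0.02, -0.01] h [-0.122, -0.129, -0.115, -0.108, -0.101, -0.094] heq -0.091
```

View pics/idx.png

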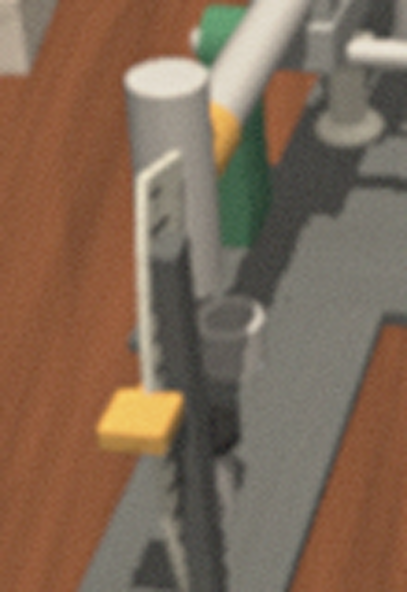

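The pointer tip is at about (216.5,322) in full-frame pixels, approaching the clip at (216,343).

Request:
send_rows:
  plan:
    - [[1,0,0.005,0,0],[1,0,0.01,0,0],[1,0,0,0,0],[1,0,-0.005,0,0],[1,0,-0.01,0.005,0],[1,0,-0.015,0.005,0]]

```text
t: 7.7
tool_pos: [0.5078, 0.0616, 0.2756]
orientation: [-2.354, -2.078, 0.002]
force: [4.5, -0.7, -6.0]
opening: 0.0317
gripper_force: 12.0
```

```bash
python3 c.py 0.06 6 2.2; python3 - <<'E'
from h import *
def P(r,a,x,zoff=0): return np.r_[O+x*EX+(r*np.cos(a)-zoff*np.sin(a))*EY,.14+r*np.sin(a)+zoff*np.cos(a)]
for a in(.3,.072):
  for x in(0,.02,.04): print("ptr",a,x,proj("side",P(.31,a,x)))
for a in(.04,.06,.08):
    print("clip top face corners",a,np.round([proj("side",P(.353+dy,a,-.0045+dx,.006))[0] for dx,dy in((-.015,-.015),(.015,-.015),(.015,.015),(-.015,.015))],1).tolist())
E
```

```text
t 7.8 th,w 0.0647 -0.0003 f,dh [0.939 0.042] cost 4.02
meas [(6.53, 0.107, 236), (6.58, 0.102, 255), (7.05, 0.081, 246), (7.1, 0.074, 256), (7.7, 0.068, 255), (7.75, 0.062, 252)] res [-0.     0.002 -0.002  0.002 -0.003  0.002]
[[[1, -0, 0.005, -0, 0], [1, 0, 0.015, -0.005, 0], [1, -0, 0.01, -0.005, 0], [1, -0, 0.005, -0, 0], [1, -0, 0.005, -0, 0], [1, -0, 0, -0, 0]]]
pred th [0.065, 0.064, 0.064, 0.063, 0.062, 0.061, 0.061, 0.061] w [-0.0, -0.01, -0.01, -0.0] h [-0.101, -0.115, -0.108, -0.101, -0.101, -0.094] heq -0.094
ptr 0.3 0 [[220.85193622 288.52287816]]
ptr 0.3 0.02 [[208.95314108 287.71419223]]
ptr 0.3 0.04 [[197.09934214 286.91160938]]
ptr 0.072 0 [[222.68719575 327.23954409]]
ptr 0.072 0.02 [[211.04730267 326.36490416]]
ptr 0.072 0.04 [[199.45106197 325.49831107]]
clip top face corners 0.04 [[229.5, 340.4], [211.6, 339.1], [205.9, 350.7], [224.3, 352.1]]
clip top face corners 0.06 [[229.2, 337.0], [211.3, 335.6], [205.5, 346.9], [223.9, 348.3]]
clip top face corners 0.08 [[229.0, 333.5], [211.0, 332.1], [205.1, 343.0], [223.6, 344.4]]
```

Request:
send_rows:
  plan:
    - [[1,0,0.005,0,0],[1,0,0.015,-0.005,0],[1,0,0.01,-0.005,0],[1,0,0.005,0,0],[1,0,0.005,0,0],[1,0,0,0,0]]

```text
t: 8.3
tool_pos: [0.5077, 0.0615, 0.2757]
orientation: [-2.355, -2.078, 0.002]
force: [4.5, -0.7, -7.0]
opening: 0.031
gripper_force: 12.0
```

```bash
python3 c.py 0.06 8 2.2
```

```text
t 8.4 th,w 0.0606 -0.0023 f,dh [0.944 0.041] cost 4.33
meas [(7.05, 0.081, 246), (7.1, 0.074, 256), (7.7, 0.068, 255), (7.75, 0.062, 252), (8.3, 0.063, 257), (8.35, 0.059, 265)] res [-0.002  0.002 -0.003  0.002 -0.002  0.002]
[[[1, -0, 0, -0, 0], [1, -0, 0, -0, 0], [1, -0, 0, -0, 0], [1, -0, 0, -0, 0], [1, -0, 0, -0, 0], [1, -0, 0, -0, 0], [1, -0, 0, -0, 0], [1, -0, 0, -0, 0]]]
pred th [0.06, 0.06, 0.06, 0.061, 0.061, 0.061, 0.061, 0.061, 0.061, 0.061] w [-0.0, 0.0, 0.0, 0.0, 0.0] h [-0.094, -0.094, -0.094, -0.094, -0.094, -0.094, -0.094, -0.094] heq -0.094
```

Essentially at equilibrium, so I'll hold in longer chunks.

Request:
send_rows:
  plan:
    - [[1,0,0,0,0],[1,0,0,0,0],[1,0,0,0,0],[1,0,0,0,0],[1,0,0,0,0],[1,0,0,0,0],[1,0,0,0,0],[1,0,0,0,0]]

```text
t: 9.07
tool_pos: [0.5077, 0.0615, 0.2757]
orientation: [-2.355, -2.078, 0.002]
force: [4.8, -1.0, -7.2]
opening: 0.0311
gripper_force: 12.0
```

```bash
python3 c.py 0.06 8 2.2
```

```text
t 9.17 th,w 0.0636 0.0056 f,dh [0.947 0.041] cost 4.87
meas [(7.7, 0.068, 255), (7.75, 0.062, 252), (8.3, 0.063, 257), (8.35, 0.059, 265), (9.07, 0.065, 268), (9.12, 0.062, 260)] res [-0.003  0.002 -0.001  0.002 -0.002  0.002]
[[[1, -0, 0.005, -0, 0], [1, 0, 0.015, -0.005, 0], [1, -0, 0.01, -0.005, 0], [1, -0, 0.005, -0.005, 0], [1, -0, 0.005, -0, 0], [1, -0, 0.005, -0, 0], [1, -0, 0, -0, 0], [1, -0, 0, -0, 0]]]
pred th [0.064, 0.064, 0.063, 0.062, 0.062, 0.061, 0.061, 0.061, 0.061, 0.061] w [0.0, -0.01, -0.01, -0.0, 0.0] h [-0.101, -0.115, -0.108, -0.101, -0.101, -0.101, -0.094, -0.094] heq -0.095
```

Request:
send_rows:
  plan:
    - [[1,0,0.005,0,0],[1,0,0.015,-0.005,0],[1,0,0.01,-0.005,0],[1,0,0.005,-0.005,0],[1,0,0.005,0,0],[1,0,0.005,0,0],[1,0,0,0,0],[1,0,0,0,0]]

```text
t: 9.83
tool_pos: [0.5077, 0.0613, 0.2758]
orientation: [-2.355, -2.078, 0.002]
force: [5.2, -0.3, -9.0]
opening: 0.0313
gripper_force: 12.0
```

```bash
python3 c.py 0.06 10 2.2
```

```text
t 9.93 th,w 0.0605 0.0006 f,dh [0.947 0.041] cost 3.58
meas [(8.3, 0.063, 257), (8.35, 0.059, 265), (9.07, 0.065, 268), (9.12, 0.062, 260), (9.83, 0.063, 255), (9.88, 0.058, 258)] res [-0.002  0.002 -0.002  0.002 -0.003  0.003]
[[[1, -0, 0, -0, 0], [1, -0, 0.005, -0, 0], [1, -0, 0.005, -0, 0], [1, -0, 0, -0, 0], [1, -0, 0, -0, 0], [1, -0, 0, -0, 0], [1, -0, 0, -0, 0], [1, -0, 0, -0, 0], [1, -0, 0, -0, 0], [1, -0, 0, -0, 0]]]
pred th [0.061, 0.061, 0.06, 0.06, 0.06, 0.06, 0.06, 0.06, 0.061, 0.061, 0.061, 0.061] w [0.0, -0.0, -0.0, 0.0, 0.0, 0.0] h [-0.094, -0.101, -0.101, -0.094, -0.094, -0.094, -0.094, -0.094, -0.094, -0.094] heq -0.095
```

Request:
send_rows:
  plan:
    - [[1,0,0,0,0],[1,0,0.005,0,0],[1,0,0.005,0,0],[1,0,0,0,0],[1,0,0,0,0],[1,0,0,0,0],[1,0,0,0,0],[1,0,0,0,0],[1,0,0,0,0],[1,0,0,0,0]]

```text
t: 10.77
tool_pos: [0.5077, 0.0615, 0.276]
orientation: [-2.355, -2.078, 0.002]
force: [3.8, -0.5, -14.5]
opening: 0.031
gripper_force: 12.0
```

```bash
python3 c.py 0.06 10 2.2
```

```text
t 10.87 th,w 0.0599 0.0014 f,dh [0.948 0.041] cost 4.23
meas [(9.07, 0.065, 268), (9.12, 0.062, 260), (9.83, 0.063, 255), (9.88, 0.058, 258), (10.77, 0.062, 257), (10.82, 0.057, 259)] res [-0.001  0.002 -0.003  0.003 -0.003  0.002]
[[[1, -0, 0, -0, 0], [1, -0, 0, -0, 0], [1, -0, 0, -0, 0], [1, -0, 0, -0, 0], [1, -0, 0, -0, 0], [1, -0, 0, -0, 0], [1, -0, 0, -0, 0], [1, -0, 0, -0, 0], [1, -0, 0, -0, 0], [1, -0, 0, -0, 0]]]
pred th [0.06, 0.06, 0.06, 0.061, 0.061, 0.061, 0.061, 0.061, 0.062, 0.062, 0.062, 0.063] w [0.0, 0.0, 0.0, 0.0, 0.0, 0.0] h [-0.094, -0.094, -0.094, -0.094, -0.094, -0.094, -0.094, -0.094, -0.094, -0.094] heq -0.095
```

Request:
send_rows:
  plan:
    - [[1,0,0,0,0],[1,0,0,-0.005,0],[1,0,0,-0.005,0],[1,0,0,-0.005,0],[1,0,0,-0.005,0],[1,0,0,-0.005,0],[1,0,0,-0.005,0],[1,0,0,-0.005,0],[1,0,0,-0.005,0],[1,0,0,-0.005,0]]

```text
t: 11.7
tool_pos: [0.5081, 0.0616, 0.276]
orientation: [2.355, 2.079, 0.0]
force: [-2.4, -0.4, -4.8]
opening: 0.0313
gripper_force: 12.0
```

```bash
python3 c.py 0.06 10 2.2
```

```text
t 11.8 th,w 0.0654 0.0096 f,dh [0.949 0.043] cost 4.53
meas [(9.83, 0.063, 255), (9.88, 0.058, 258), (10.77, 0.062, 257), (10.82, 0.057, 259), (11.7, 0.067, 256), (11.75, 0.063, 262)] res [-0.002  0.003 -0.003  0.002 -0.002  0.002]
[[[1, 0, 0.01, -0.005, 0], [1, 0, 0.02, -0.005, 0], [1, 0, 0.015, -0.005, 0], [1, 0, 0.01, -0.005, 0], [1, -0, 0.01, -0.005, 0], [1, -0, 0.005, -0, 0], [1, -0, 0.005, -0, 0], [1, -0, 0, -0, 0], [1, -0, 0, -0, 0], [1, -0, 0, -0, 0]]]
pred th [0.066, 0.066, 0.065, 0.064, 0.063, 0.062, 0.061, 0.061, 0.061, 0.061, 0.061, 0.062] w [0.01, -0.01, -0.01, -0.01, 0.0, 0.0] h [-0.108, -0.122, -0.115, -0.108, -0.108, -0.101, -0.101, -0.094, -0.094, -0.094] heq -0.097
```

Request:
send_rows:
  plan:
    - [[1,0,0.01,-0.005,0],[1,0,0.02,-0.005,0],[1,0,0.015,-0.005,0],[1,0,0.01,-0.005,0],[1,0,0.01,-0.005,0],[1,0,0.005,0,0],[1,0,0.005,0,0],[1,0,0,0,0],[1,0,0,0,0],[1,0,0,0,0]]

```text
t: 12.63
tool_pos: [0.5082, 0.0615, 0.2759]
orientation: [2.355, 2.079, 0.0]
force: [-3.6, 1.1, 2.1]
opening: 0.0308
gripper_force: 12.0
```

```bash
python3 c.py 0.06 10 2.2
```

```text
t 12.73 th,w 0.0522 -0.0101 f,dh [0.946 0.04 ] cost 4.09
meas [(10.77, 0.062, 257), (10.82, 0.057, 259), (11.7, 0.067, 256), (11.75, 0.063, 262), (12.63, 0.055, 264), (12.68, 0.051, 255)] res [-0.002  0.003 -0.003  0.002 -0.002  0.002]
[[[1, -0.005, -0.01, -0, 0], [1, -0.005, -0.025, 0, 0], [1, -0.005, -0.02, -0, 0], [1, -0.005, -0.015, -0, 0], [1, -0, -0.01, -0, 0], [1, -0, -0.005, -0, 0], [1, -0, -0, -0, 0], [1, -0, -0, -0, 0], [1, -0, 0, -0, 0], [1, -0, 0, -0, 0]]]
pred th [0.051, 0.052, 0.053, 0.055, 0.057, 0.058, 0.059, 0.06, 0.06, 0.061, 0.061, 0.061] w [-0.01, 0.02, 0.02, 0.01, 0.0, 0.0] h [-0.078, -0.057, -0.064, -0.071, -0.079, -0.086, -0.094, -0.094, -0.094, -0.094] heq -0.093
```

Request:
send_rows:
  plan:
    - [[1,-0.005,-0.01,0,0],[1,-0.005,-0.025,0,0],[1,-0.005,-0.02,0,0],[1,-0.005,-0.015,0,0],[1,0,-0.01,0,0],[1,0,-0.005,0,0],[1,0,0,0,0],[1,0,0,0,0],[1,0,0,0,0],[1,0,0,0,0]]

```text
t: 13.57
tool_pos: [0.5081, 0.0616, 0.2758]
orientation: [2.355, 2.079, 0.0]
force: [-0.8, 0.7, 5.8]
opening: 0.0311
gripper_force: 12.0
```

```bash
python3 c.py 0.06 10 2.2
```

```text
t 13.67 th,w 0.0663 0.0111 f,dh [0.951 0.042] cost 2.13
meas [(11.7, 0.067, 256), (11.75, 0.063, 262), (12.63, 0.055, 264), (12.68, 0.051, 255), (13.57, 0.066, 258), (13.62, 0.065, 263)] res [-0.001  0.002 -0.002  0.002 -0.001  0.001]
[[[1, 0, 0.01, -0.005, 0], [1, 0, 0.025, -0.005, 0], [1, 0, 0.02, -0.005, 0], [1, 0, 0.015, -0.005, 0], [1, -0, 0.01, -0.005, 0], [1, -0, 0.005, -0, 0], [1, -0, 0.005, -0, 0], [1, -0, 0, -0, 0], [1, -0, 0, -0, 0], [1, -0, 0, -0, 0]]]
pred th [0.067, 0.067, 0.066, 0.064, 0.063, 0.061, 0.06, 0.06, 0.06, 0.059, 0.059, 0.06] w [0.01, -0.02, -0.02, -0.01, -0.0, 0.0] h [-0.108, -0.129, -0.122, -0.115, -0.108, -0.101, -0.101, -0.094, -0.094, -0.094] heq -0.096
```

Request:
send_rows:
  plan:
    - [[1,0,0.01,-0.005,0],[1,0,0.025,-0.005,0],[1,0,0.02,-0.005,0],[1,0,0.015,-0.005,0],[1,0,0.01,-0.005,0],[1,0,0.005,0,0],[1,0,0.005,0,0],[1,0,0,0,0],[1,0,0,0,0],[1,0,0,0,0]]

```text
t: 14.5
tool_pos: [0.5081, 0.0615, 0.2758]
orientation: [-2.355, -2.079, -0.0]
force: [-2.5, -0.0, 5.6]
opening: 0.0308
gripper_force: 12.0
```

```bash
python3 c.py 0.06 10 2.2
```

```text
t 14.6 th,w 0.0477 -0.017 f,dh [0.944 0.038] cost 3.56
meas [(12.63, 0.055, 264), (12.68, 0.051, 255), (13.57, 0.066, 258), (13.62, 0.065, 263), (14.5, 0.052, 265), (14.55, 0.046, 260)] res [-0.002  0.003 -0.001  0.001 -0.003  0.003]
[[[1, -0.005, -0.02, -0, 0], [1, -0.005, -0.04, 0, 0], [1, -0.005, -0.03, 0, 0], [1, -0.005, -0.02, -0, 0], [1, -0.005, -0.015, -0, 0], [1, -0, -0.005, -0, 0], [1, -0, -0.005, -0, 0], [1, -0, -0, -0, 0], [1, -0, -0, -0, 0], [1, -0, -0, -0, 0]]]
pred th [0.047, 0.047, 0.049, 0.052, 0.054, 0.056, 0.058, 0.058, 0.059, 0.059, 0.059, 0.059] w [-0.01, 0.03, 0.03, 0.01, 0.0, -0.0] h [-0.064, -0.036, -0.05, -0.064, -0.071, -0.086, -0.086, -0.094, -0.094, -0.094] heq -0.092
```

Request:
send_rows:
  plan:
    - [[1,-0.005,-0.02,0,0],[1,-0.005,-0.04,0,0],[1,-0.005,-0.03,0,0],[1,-0.005,-0.02,0,0],[1,-0.005,-0.015,0,0],[1,0,-0.005,0,0]]

```text
t: 15.1
tool_pos: [0.5081, 0.0605, 0.2757]
orientation: [2.355, 2.079, -0.0]
force: [-3.4, -0.2, 5.4]
opening: 0.0312
gripper_force: 12.0
```

```bash
python3 -c "
import json;o=json.load(open('plan.json'));json.dump(o[:6],open('plan.json','w'))"; python3 c.py 0.06 6 2.2
```

```text
t 15.2 th,w 0.0633 0.0234 f,dh [0.946 0.042] cost 3.98
meas [(13.57, 0.066, 258), (13.62, 0.065, 263), (14.5, 0.052, 265), (14.55, 0.046, 260), (15.1, 0.064, 260), (15.15, 0.06, 260)] res [-0.     0.001 -0.003  0.003 -0.003  0.002]
[[[1, -0, 0.015, -0.005, 0], [1, 0, 0.025, -0.005, 0], [1, 0, 0.02, -0.005, 0], [1, 0, 0.015, -0.005, 0], [1, -0, 0.015, -0.005, 0], [1, -0, 0.01, -0, 0]]]
pred th [0.065, 0.065, 0.065, 0.064, 0.063, 0.062, 0.061, 0.06] w [0.01, -0.01, -0.01, -0.01] h [-0.108, -0.122, -0.115, -0.108, -0.108, -0.101] heq -0.096
```

Request:
send_rows:
  plan:
    - [[1,0,0.015,-0.005,0],[1,0,0.025,-0.005,0],[1,0,0.02,-0.005,0],[1,0,0.015,-0.005,0],[1,0,0.015,-0.005,0],[1,0,0.01,0,0]]

```text
t: 15.7
tool_pos: [0.5081, 0.0627, 0.2756]
orientation: [-2.355, -2.079, -0.0]
force: [0.2, -0.7, -0.4]
opening: 0.0312
gripper_force: 12.0
```

```bash
rm plan.json; RATE=.12 python3 c.py -0.30 6 2.2 nomeas
```

```text
t 15.8 th,w 0.0552 -0.0174 f,dh [0.91  0.044] cost 4.93
meas [(14.5, 0.052, 265), (14.55, 0.046, 260), (15.1, 0.064, 260), (15.15, 0.06, 260), (15.7, 0.059, 255), (15.75, 0.054, 268)] res [-0.002  0.004 -0.004  0.002 -0.002  0.002]
[[[1, 0.005, 0.04, -0.01, 0], [1, 0.01, 0.08, -0.015, 0], [1, 0.01, 0.075, -0.015, 0], [1, 0.005, 0.065, -0.01, 0], [1, 0.005, 0.045, -0.01, 0], [1, 0.005, 0.03, -0.005, 0]]]
pred th [0.053, 0.048, 0.038, 0.026, 0.012, -0.001, -0.013, -0.026] w [-0.04, -0.13, -0.16, -0.15] h [-0.159, -0.217, -0.21, -0.195, -0.166, -0.144] heq 0.194
```

Request:
send_rows:
  plan:
    - [[1,0.005,0.04,-0.01,0],[1,0.01,0.08,-0.015,0],[1,0.01,0.075,-0.015,0],[1,0.005,0.065,-0.01,0],[1,0.005,0.045,-0.01,0],[1,0.005,0.03,-0.005,0]]

```text
t: 16.3
tool_pos: [0.509, 0.0683, 0.2744]
orientation: [-2.355, -2.079, 0.001]
force: [0.4, -0.3, -0.8]
opening: 0.0311
gripper_force: 12.0
```

```bash
RATE=.12 python3 c.py -0.30 5 1.5
```

```text
t 16.4 th,w -0.0192 -0.1599 f,dh [0.918 0.041] cost 3.98
meas [(15.1, 0.064, 260), (15.15, 0.06, 260), (15.7, 0.059, 255), (15.75, 0.054, 268), (16.3, -0.001, 297), (16.35, -0.014, 268)] res [-0.002  0.003 -0.002  0.001 -0.003  0.003]
[[[1, -0.005, -0.025, 0, 0], [1, -0.01, -0.055, 0.005, 0], [1, -0.01, -0.06, 0.005, 0], [1, -0.01, -0.06, 0.005, 0], [1, -0.01, -0.065, 0.005, 0]]]
pred th [-0.033, -0.045, -0.054, -0.063, -0.072, -0.08, -0.089] w [-0.16, -0.11, -0.1, -0.11] h [-0.108, -0.064, -0.057, -0.057, -0.05] heq 0.201
```

Request:
send_rows:
  plan:
    - [[1,-0.005,-0.025,0,0],[1,-0.01,-0.055,0.005,0],[1,-0.01,-0.06,0.005,0],[1,-0.01,-0.06,0.005,0],[1,-0.01,-0.065,0.005,0]]

```text
t: 16.82
tool_pos: [0.5069, 0.0554, 0.2751]
orientation: [-2.355, -2.078, 0.001]
force: [3.3, 0.2, -4.5]
opening: 0.0315
gripper_force: 12.0
```

```bash
RATE=.12 python3 c.py -0.30 5 1.5
```

```text
t 16.92 th,w -0.0708 -0.0783 f,dh [0.919 0.052] cost 3.58
meas [(15.7, 0.059, 255), (15.75, 0.054, 268), (16.3, -0.001, 297), (16.35, -0.014, 268), (16.82, -0.061, 332), (16.87, -0.069, 261)] res [-0.001  0.001 -0.003  0.003 -0.002  0.002]
[[[1, 0, 0.015, -0, 0], [1, 0.005, 0.025, -0, 0], [1, 0, 0.02, -0, 0], [1, 0, 0.01, -0, 0], [1, 0, 0, 0, 0]]]
pred th [-0.078, -0.086, -0.096, -0.107, -0.118, -0.13, -0.142] w [-0.09, -0.13, -0.14, -0.15] h [-0.071, -0.086, -0.078, -0.064, -0.05] heq 0.191
```

Request:
send_rows:
  plan:
    - [[1,0,0.015,0,0],[1,0.005,0.025,0,0],[1,0,0.02,0,0],[1,0,0.01,0,0],[1,0,0,0,0]]

```text
t: 17.33
tool_pos: [0.507, 0.0557, 0.2751]
orientation: [-2.354, -2.079, 0.001]
force: [3.5, -0.7, -5.9]
opening: 0.031
gripper_force: 12.0
```

```bash
RATE=.12 python3 c.py -0.30 5 1.5
```

```text
t 17.43 th,w -0.1384 -0.1563 f,dh [0.945 0.05 ] cost 6.87
meas [(16.3, -0.001, 297), (16.35, -0.014, 268), (16.82, -0.061, 332), (16.87, -0.069, 261), (17.33, -0.12, 337), (17.38, -0.134, 255)] res [-0.003  0.004 -0.002  0.001 -0.004  0.004]
[[[1, -0.005, -0.025, 0, 0], [1, -0.005, -0.055, 0, 0], [1, -0.01, -0.06, 0, 0], [1, -0.01, -0.065, 0, 0], [1, -0.01, -0.065, 0, 0]]]
pred th [-0.152, -0.164, -0.174, -0.183, -0.192, -0.201, -0.21] w [-0.15, -0.12, -0.11, -0.11] h [-0.014, 0.029, 0.037, 0.044, 0.044] heq 0.208
```

Request:
send_rows:
  plan:
    - [[1,-0.005,-0.025,0,0],[1,-0.005,-0.055,0,0],[1,-0.01,-0.06,0,0],[1,-0.01,-0.065,0,0],[1,-0.01,-0.065,0,0]]

```text
t: 17.85
tool_pos: [0.505, 0.0425, 0.2752]
orientation: [-2.355, -2.078, 0.0]
force: [5.6, -0.4, -8.8]
opening: 0.0314
gripper_force: 12.0
```

```bash
RATE=.10 python3 c.py -0.31 5 1.5
```

```text
t 17.95 th,w -0.1931 -0.0866 f,dh [0.933 0.057] cost 6.39
meas [(16.82, -0.061, 332), (16.87, -0.069, 261), (17.33, -0.12, 337), (17.38, -0.134, 255), (17.85, -0.181, 367), (17.9, -0.191, 243)] res [-0.001  0.001 -0.004  0.004 -0.003  0.003]
[[[1, 0, -0.005, 0, 0], [1, 0, -0.015, -0, 0], [1, -0, -0.02, -0, 0], [1, -0, -0.025, -0, 0], [1, -0, -0.035, -0, 0]]]
pred th [-0.2, -0.208, -0.215, -0.221, -0.228, -0.234, -0.24] w [-0.09, -0.08, -0.07, -0.07] h [0.051, 0.065, 0.072, 0.079, 0.094] heq 0.203
```

Request:
send_rows:
  plan:
    - [[1,0,-0.005,0,0],[1,0,-0.015,0,0],[1,0,-0.02,0,0],[1,0,-0.025,0,0],[1,0,-0.035,0,0]]

```text
t: 18.37
tool_pos: [0.5044, 0.0357, 0.275]
orientation: [-2.354, -2.078, 0.002]
force: [-0.7, 2.7, -10.1]
opening: 0.0313
gripper_force: 12.0
```

```bash
RATE=.10 python3 c.py -0.31 6 1.5
```

```text
t 18.47 th,w -0.2383 -0.078 f,dh [0.947 0.059] cost 7.99
meas [(17.33, -0.12, 337), (17.38, -0.134, 255), (17.85, -0.181, 367), (17.9, -0.191, 243), (18.37, -0.228, 384), (18.42, -0.237, 240)] res [-0.003  0.004 -0.003  0.002 -0.003  0.003]
[[[1, -0.005, -0.005, -0, 0], [1, -0.005, -0.01, -0.005, 0], [1, -0.005, -0.015, -0.005, 0], [1, -0.005, -0.025, -0.005, 0], [1, -0.005, -0.03, -0.005, 0], [1, -0.005, -0.04, -0.005, 0]]]
pred th [-0.245, -0.251, -0.257, -0.263, -0.269, -0.274, -0.278, -0.282] w [-0.08, -0.07, -0.06, -0.05] h [0.102, 0.109, 0.116, 0.13, 0.137, 0.152] heq 0.208
```

Request:
send_rows:
  plan:
    - [[1,-0.005,-0.005,0,0],[1,-0.005,-0.01,-0.005,0],[1,-0.005,-0.015,-0.005,0],[1,-0.005,-0.025,-0.005,0],[1,-0.005,-0.03,-0.005,0],[1,-0.005,-0.04,-0.005,0]]

```text
t: 18.97
tool_pos: [0.5034, 0.0276, 0.2743]
orientation: [-2.354, -2.078, 0.002]
force: [-5.4, 3.6, -8.2]
opening: 0.031
gripper_force: 12.0
```

```bash
RATE=.08 python3 c.py -0.32 6 1.5
```

```text
t 19.07 th,w -0.2746 -0.0396 f,dh [0.944 0.062] cost 5.84
meas [(17.85, -0.181, 367), (17.9, -0.191, 243), (18.37, -0.228, 384), (18.42, -0.237, 240), (18.97, -0.267, 396), (19.02, -0.275, 233)] res [-0.002  0.003 -0.003  0.003 -0.003  0.003]
[[[1, -0, 0.005, -0, 0], [1, -0, 0.015, 0, 0], [1, -0, 0.01, -0, 0], [1, -0, 0.01, -0, 0], [1, -0, 0.005, -0, 0], [1, -0, 0.005, -0, 0]]]
pred th [-0.278, -0.282, -0.286, -0.291, -0.297, -0.3, -0.3, -0.3] w [-0.04, -0.06, -0.07, 0.0] h [0.145, 0.13, 0.137, 0.137, 0.145, 0.145] heq 0.212
```

Request:
send_rows:
  plan:
    - [[1,0,0.005,0,0],[1,0,0.015,0,0],[1,0,0.01,0,0],[1,0,0.01,0,0],[1,0,0.005,0,0],[1,0,0.005,0,0]]

```text
t: 19.57
tool_pos: [0.5036, 0.0285, 0.2745]
orientation: [-2.354, -2.078, 0.001]
force: [-5.9, 2.7, -7.0]
opening: 0.0317
gripper_force: 12.0
```

```bash
RATE=.08 python3 c.py -0.32 6 1.5; rm plan.json; python3 - <<'E'
from ctl import *
plan(np.linspace(log["hist"][-1][1],-.33,11)[1:],log)
E
```

```text
t 19.67 th,w -0.3 0.0 f,dh [0.94  0.064] cost 7.73
meas [(18.37, -0.228, 384), (18.42, -0.237, 240), (18.97, -0.267, 396), (19.02, -0.275, 233), (19.57, -0.299, 405), (19.62, -0.305, 234)] res [-0.002  0.003 -0.004  0.003  0.     0.005]
[[[1, -0, -0, -0, 0], [1, -0, -0, -0, 0], [1, -0, -0.005, -0, 0], [1, -0, -0.005, -0, 0], [1, -0.005, -0.005, -0, 0], [1, -0.005, -0.005, -0, 0]]]
pred th [-0.3, -0.3, -0.3, -0.3, -0.3, -0.3, -0.3, -0.3] w [0.0, 0.0, 0.0, 0.0] h [0.145, 0.145, 0.152, 0.152, 0.153, 0.153] heq 0.207
[[[1, 0, 0.035, 0.005, 0], [1, 0.005, 0.065, 0.005, 0], [1, 0.01, 0.1, 0.005, 0], [1, 0.015, 0.13, 0.005, 0], [1, 0.02, 0.165, 0.005, 0], [1, 0.025, 0.195, -0, 0], [1, 0.025, 0.23, -0.005, 0], [1, 0.03, 0.26, -0.015, 0], [1, 0.035, 0.295, -0.02, 0], [1, 0.04, 0.325, -0.03, 0]]]
```

Request:
send_rows:
  plan:
    - [[1,0,0,0,0],[1,0,0,0,0],[1,0,0.035,0.005,0],[1,0.005,0.065,0.005,0],[1,0.01,0.1,0.005,0],[1,0.015,0.13,0.005,0],[1,0.02,0.165,0.005,0],[1,0.025,0.195,0,0],[1,0.025,0.23,-0.005,0],[1,0.03,0.26,-0.015,0],[1,0.035,0.295,-0.02,0],[1,0.04,0.325,-0.03,0],[1,0.04,0.325,-0.03,0],[1,0.04,0.325,-0.03,0]]

```text
t: 20.83
tool_pos: [0.513, 0.0945, 0.2697]
orientation: [2.353, 2.079, 0.004]
force: [-2.7, 2.4, 6.5]
opening: 0.0313
gripper_force: 12.0
```

```bash
rm -f plan.json; python3 - <<'E'
from ctl import *
measure(log,1); print(log["meas"][-2:])
s=telemetry.read_state(); print(s["force"],s["wrist_torque"])
p,d=viewer.read_camera("side"); cv2.imwrite("pics/end1.png",cv2.resize(p[130:420,180:400],None,fx=2,fy=2))
E
```

```text
[(20.8333, -0.29919527756945896, 'side', 399), (20.8833, -0.30667821070773854, 'top', 226)]
[-1.65034063  1.74518829  5.72383494] [0.25877247 0.34643772 0.03368619]
```

View pics/end1.png

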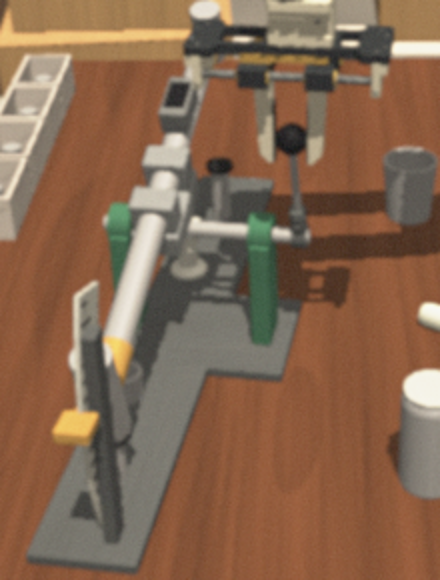

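The tube's scale end is down on the left rest and the knob is held at about (290,138) in the crop, with the clip and bystanders unmoved. Now I'll release and retreat upward.

Request:
send_rows:
  plan:
    - [[-1,0,0,0,0],[-1,0,0,0,0],[-1,0,0,0,0],[-1,0,0,0,0],[-1,0,0,0,0],[-1,0,0,0,0],[-1,0,0,0,0],[-1,0,0,0,0],[-1,0,0,0.05,0],[-1,0,0,0.15,0],[-1,0,0,0.3,0],[-1,0,0,0.45,0],[-1,0,0,0.6,0],[-1,0,0,0.6,0],[-1,0,0,0.6,0]]

```text
t: 22.23
tool_pos: [0.513, 0.0936, 0.3919]
orientation: [2.353, 2.077, 0.007]
force: [0.2, 0.3, -0.4]
opening: 0.0927
gripper_force: 0.0
```

```bash
python3 - <<'E'
from ctl import *
measure(log,1); print(log["meas"][-2:])
p,d=viewer.read_camera("side"); q,_=viewer.read_camera("top")
C=np.zeros((480,800,3),np.uint8);C[:,:400]=p[:,140:540];C[:,400:]=q[:,140:540];cv2.imwrite("pics/end2.png",C)
p0=cv2.imread("pics/side0.png")
for P in(p0,p): print([np.round(c,1).tolist() for c,a,b in blobs(P,(12,120,120),(30,255,255),(195,320,250,365),100)])
E
```

```text
[(22.2333, -0.2997380859719774, 'side', 403), (22.2833, -0.30196119143689915, 'top', 175)]
[[216.3, 343.4]]
[[216.3, 343.3]]
```

View pics/end2.png

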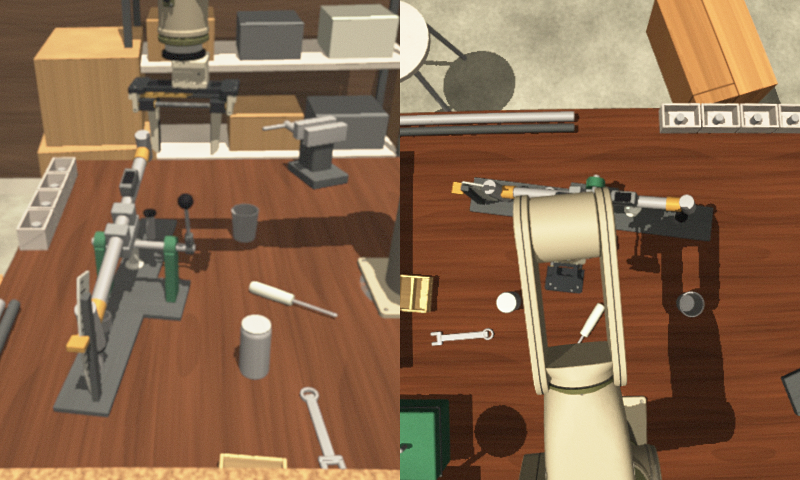

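The knob is free at (186,201), the tube is on the left rest, and the clip hasn't moved at (216,343). Handing in.

```bash
python3 -c "
from plant import order; print(order.close_job())"
```

```text
the job is handed in; nothing more can be done
None
```

I handed the job in at about 22 s: by my camera readings the pointer stayed within about 5 mm of the measured index (0.06 rad) for about 8 s, then the tube was set down at about 0.07 rad/s (model estimate) on the left rest and the knob released, with the index clip and bystanders where they were; no verdict was returned.

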